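# Reset the indexed tray stop to its next hole

### The job

Move the tray stop on the drilled rail one hole along, towards the rail's upright end plate. First lift the specimen pot that stands in the stop arm's way aside and stand it upright on the bench, well clear of the strip the arm will sweep (leave the other pot alone); never push the arm into a pot. Then pull the black plunger knob up, slide the stop to the next hole, let the pin go fully home, and finish still gripping the knob with the pin engaged: do not let go.

Things in the scene. Friction and masses are not known exactly. Their poses are not given: they have to be found in the camera images.
- rail: Fixed indexing rail: aluminium square tube 30 wide, 262 long, top at height 40, on a dark foot strip 56 x 310 x 6. Origin: middle of its underside, on the bench. y runs along the rail towards the upright end plate, x across it, away from the robot. Holes 12 wide, 50 apart, at y = -75, -25, 25, 75. Robot's side (x -55 to -160, y -150 to 150): bare bench but for the stop arm and the pot in its way
- start_hole (a point): Hole (at rail y = -25) that holds the pin at the start; the point is on the tube's top, height 40
- next_hole (a point): Hole (at rail y = +25) into which the pin must go; the point is on the tube's top, height 40
- end_plate (a point): Top middle of the dark upright end plate (50 wide, 8 thick, 71 high) at the rail's +y end, y = 134
- sleeve (a joint): Travel in m of the grey sleeve (52 across, 50 along the rail, top at height 49.5) along the rail's +y: 0 with the pin centred in the starting hole, 0.05 in the next; range -0.05 to 0.10. The engaged pin (8 wide in a 12 hole) leaves 2 mm play either way. Slides with about 1.5 N friction, stays where left
- plunger (a joint): Lift in m of the spring plunger: 0 = pin fully home, 0.010 = pin tip level with the rail's top (clear of its hole, or riding on the metal between holes), 0.014 = upper stop. A spring draws it down with 5 N at 0, about 8.5 N at the top; over a hole the pin drops home
- stop_tip (a point): Middle of the outer end of the stop arm, a plain aluminium plate fixed to the sleeve: it reaches out on the robot's side (rail -x) to 125 from the rail's centre line, is 8 thick along the rail and stands 4 to 45 above the bench. This point is 24.5 above the bench, on the plate's middle plane, at the same rail y as the pin
- knob_grip (a point): Grip point on the axis of the plunger's black round knob (24 in diameter, 28 tall) on top of the sleeve: 83 above the bench when the pin is home, the knob then reaching from 67 to 95; it rises with the plunger. Below it a steel boss 19 to 24 in diameter stands on the sleeve. Room on all sides for fingers down to 52 above the bench
- pot_small: White specimen pot with screw lid, 48 in diameter (46 round the body), 62 high, about 55 g. Origin: centre of the underside. This pot or the large one stands just ahead of the stop arm, in its way; the other one stands on the far side of the rail.
- pot_large: White specimen pot with screw lid, 56 in diameter (about 54 round the body), 70 high, about 55 g. Origin: centre of the underside. Either this or the small pot stands in the arm's way.
- lab_timer: Bystander: white digital timer lying on its back, 67 x 67 x 19, on the far side of the rail. Origin: centre of the underside.
- cassette: Bystander: small flat tissue cassette, 28 x 43 x 7, on the far side of the rail. Origin: centre of the underside.
There are look-alikes about, which are no part of the job. Leave any red look-alike of the pot_large alone.

How it is judged:
On the way, in this order (a step that is already met when the one before it is completed fails the run):
1. the pot in the way stands upright on the bench clear of the stop arm's path, released, the stop not yet moved ((y of pot_small in the frame of rail above 0.065 m or y of pot_small in the frame of rail below -0.065 m or x of pot_small in the frame of rail below -0.16 m or x of pot_small in the frame of rail above 0.05 m) and height (world z) of pot_small between -0.008 and 0.008 m and angle between each of pot_small, pot_large's own z axis and vertical below 0.15 rad and linear speed of each of pot_small, pot_large below 0.03 m/s and (y of pot_large in the frame of rail above 0.065 m or y of pot_large in the frame of rail below -0.065 m or x of pot_large in the frame of rail below -0.16 m or x of pot_large in the frame of rail above 0.05 m) and height (world z) of pot_large between -0.008 and 0.008 m and contact force between the fingers and pot_small below 0.1 N and contact force between the fingers and pot_large below 0.1 N and value of joint sleeve below 0.006 m), for 0.2 s.
2. the plunger is pulled up clear of the starting hole (value of joint plunger above 0.0095 m and value of joint sleeve below 0.012 m and contact force between the fingers and plunger above 1 N), for 0.04 s.
At the end, for the whole second after the job is handed in: Sleeve at 0.05 m within 4 mm, at rest; plunger within 2 mm of home; fingers grip the knob (over 1.5 N). Both pots untouched, upright (0.15 rad) on the bench, centres over 65 mm either way along the rail from its middle, or over 160 mm out on the arm's side, or 50 mm on the far side ((y of pot_small in the frame of rail above 0.065 m or y of pot_small in the frame of rail below -0.065 m or x of pot_small in the frame of rail below -0.16 m or x of pot_small in the frame of rail above 0.05 m) and height (world z) of pot_small between -0.008 and 0.008 m and angle between each of pot_small, pot_large's own z axis and vertical below 0.15 rad and linear speed of each of pot_small, pot_large below 0.03 m/s and (y of pot_large in the frame of rail above 0.065 m or y of pot_large in the frame of rail below -0.065 m or x of pot_large in the frame of rail below -0.16 m or x of pot_large in the frame of rail above 0.05 m) and height (world z) of pot_large between -0.008 and 0.008 m and contact force between the fingers and pot_small below 0.1 N and contact force between the fingers and pot_large below 0.1 N and value of joint sleeve between 0.046 and 0.054 m and value of joint plunger below 0.002 m and velocity of joint sleeve between -0.01 and 0.01 m/s and contact force between the fingers and plunger above 1.5 N); the arm keeps its last pose, push and grip.
It fails at once if the stop arm is pushed into a pot (contact force between sleeve and pot_small above 1 N or contact force between sleeve and pot_large above 1 N).
It fails at once if a pot is tipped over (angle between any of pot_small, pot_large's own z axis and vertical above 0.6 rad).
It fails at once if both pots are moved: only the one in the way may be (distance of each of pot_small, pot_large from where it was at the start of the episode above 0.03 m).
It fails at once if the timer or the cassette is displaced (distance of any of lab_timer, cassette from where it was at the start of the episode above 0.03 m).
It also fails if it takes over 51 s, if anything falls off the work surface, if the arm or the gripper's body presses on something with over 40 N, if the wrist force passes 120 N, or if a joint passes its speed limit or range.

### The arm

A 6-joint arm with a two-finger parallel gripper is mounted at the origin on a cart in front of the work surface, level with it; the furniture and walls round the work are solid. World frame = base frame: x ahead of the robot, y to its left, z up, the work surface at z = 0. Lengths are in m, angles in rad, forces in N, time in s.
With the tool pointing down it reaches from about 0.425 to 1.125 m from the base axis. Payload 14.9 kg.
Tool frame: the origin (TCP) lies midway between the tips of the shut fingers; the grasp point (between the pads) lies 19 mm behind it; z points along the fingers, y is the line along which they close (so a half turn about z gives the same grasp; the last joint's range is limited). The gripper opens to 91 mm and grips with 3 to 60 N. Pads are 32 mm wide; open, the fingers measure 118 mm over their backs; the gripper's body (76 mm by 178 mm) begins 60 mm behind the grasp point.
Start: joints at [1.235, 0.379, 1.734, -0, 1.028, -0.033], TCP at [0.209, 0.668, 0.214] pointing down, gripper open.
Joint ranges: [-2.77, 2.77], [-0.74, 2.19], [0, 2.66], [-1.06, 4.2], [0.31, 2.87], [-3.08, 3.08]. Speed limits (rad/s): [1.89, 1.89, 2.39, 3.14, 3.14, 3.14].

### API

Orientations are given as a 3x3 rotation matrix whose columns are the frame's x, y, z axes.
In Python, from workcell import manip, viewer, silhouettes, pinpoint gives the robot as it stands.
- The arm moves only by the shell command python3 -m jog 'ROWS' [OPENING] [FORCE]. ROWS is JSON, a list of rows, each an object with "travel": the shift along the tool's x, y, z in m, a list of three; "twist": the turn, a rotation vector about the tool's x, y, z in degrees, a list of three. A call has 1 to 8 rows; each row is the pose to reach, as a shift and turn from the pose commanded when the call began, along the tool's axes at that moment; what a row does not reach only later rows make up. A row lasts 1/8 s, in which the tool goes at most 62.5 mm and 10.7 degrees, less where a joint would pass 70% of its speed; a pose out of reach is approached as far as the arm can. A call with a gripper value outside its range is refused whole. OPENING is the closure in counts, from 0 (fully open) to 255 (shut), set as the call begins (- or left out, the last holds). The fingers move at their own pace and stop on an object; FORCE is the grip in N (left out, the last holds). Time passes only in rows, so rows that repeat a pose let the fingers close. It gives the time, the measured TCP pose, the force, the opening and the grip force at its end, in the units of the state.
- manip.get_state(): the state, without advancing time (a new reading comes with each control period).
- viewer.grab_frame(name): name is "scene" or "side" or "wrist"; returns the picture (480x640x3 uint8, blue, green, red); there is no depth.
- viewer.calibration(name): a dict with "mtx" (3x3 intrinsics, pixels), "dist" ([k1, k2, p1, p2, k3] as OpenCV has them; the pictures are not rectified), "cam_to_world" (4x4, takes a point from camera to world coordinates). Camera axes: x right, y up, looking along -z (the intrinsics and any distortion apply to the point x, -y, -z); pixel columns grow to the right and rows downward; lengths in m; the calibration is good to about 2 mm. A picture is of the moment at which its call begins: read the wrist's pose just before it. calibration takes no time and is no camera call; for the wrist camera it gives the pose at the moment of the call.
- manip.close_job(): hands the job in; it is judged then, once.
Trained networks look in the newest picture that a camera, given by its name, has taken for a name from the list of things; names that differ only in an ending like _2 or _b are one class to them, and where a whole thing is asked for, a point or a joint stands for the part that bears it (a point fixed in the world has none). Each returns a list of dicts, best first, with "score" (0 to 1); they miss things now and then, are a little off and sometimes report something else, mostly with a low value. They report only what shows in the picture. A call takes as long as a camera call. They do not tell look-alikes from the thing itself.
- silhouettes(camera, label): "pixels" (480x640 bool, what is visible of it) and "xy" ([column, row] in pixels, amid what is visible of it).
- pinpoint(camera, label): "xy" ([column, row] in pixels: a listed point, or the origin of a listed thing).
The state is a dict: "time": time; "qpos": joint angles; "joint_vel": joint speeds; "tau": joint torques, N m; "position": TCP position; "tool_rot": TCP orientation; "wrist_force": force on the tool from outside, world axes, zero at the start; "wrist_torque": the same for the moment, N m; "width": finger opening in m; "grip_force": force on a finger pad.
Only numpy, scipy, OpenCV 4.12 (cv2) and the standard library are available. Lean on these libraries where they do the work, as an engineer would, in place of code of your own. Each camera call takes 0.05 s, during which the arm holds its last target. There are 200 camera calls.

## Working session

There is one attempt and no reset: what is moved stays moved. The work goes in short steps, Python scripts to look and compute and a shell command to move; the robot and the scene stay as the last step left them, time stands still between calls to the robot, and variables do not carry over. Pictures are saved under pics/ and viewed, at most 10 in all, crops included, and the job is handed in when it is done.

```bash
mkdir -p pics; cat > h.py <<'E'
import numpy as np, cv2
from workcell import manip, viewer, silhouettes, pinpoint
def proj(cam,P):
    c=viewer.calibration(cam);T=np.linalg.inv(np.array(c["cam_to_world"]))
    p=(T[:3,:3]@np.atleast_2d(P).T).T+T[:3,3]; p=p*[1,-1,-1]
    return cv2.projectPoints(p,np.zeros(3),np.zeros(3),np.array(c["mtx"]),np.array(c["dist"]))[0][:,0]
def ray(cam,xy,c=None):
    c=c or viewer.calibration(cam);T=np.array(c["cam_to_world"])
    u=cv2.undistortPoints(np.array([[xy]],float),np.array(c["mtx"]),np.array(c["dist"]))[0,0]
    d=T[:3,:3]@np.array([u[0],-u[1],-1]); return T[:3,3],d
def atz(cam,xy,z,c=None):
    o,d=ray(cam,xy,c); return o+d*(z-o[2])/d[2]
E
python3 - <<'E'
from h import *
ims=[]
for c in ["scene","side"]:
    im=viewer.grab_frame(c); cv2.imwrite(f"pics/{c}0.png",im)
    for l,z in [("start_hole",.04),("next_hole",.04),("end_plate",.071),("stop_tip",.0245),("knob_grip",.083),("pot_small",0),("pot_large",0),("lab_timer",0),("cassette",0),("rail",0)]:
        for r in pinpoint(c,l): print(c,l,round(r["score"],2),np.round(r["xy"],1),np.round(atz(c,r["xy"],z),4))
s=manip.get_state(); print(s["time"],s["position"],s["tool_rot"],s["wrist_force"])
E
```

```text
scene start_hole 0.86 [342.3 243.4] [ 0.6107 -0.0328  0.04  ]
scene next_hole 0.88 [316.2 258.9] [0.6215 0.0183 0.04  ]
scene next_hole 0.65 [298.6 232.1] [ 0.6788 -0.0074  0.04  ]
scene end_plate 0.95 [259.7 281.4] [0.6386 0.1233 0.071 ]
scene end_plate 0.48 [355.4 311.3] [0.5042 0.0782 0.071 ]
scene stop_tip 0.73 [397.4 292.4] [ 0.4951 -0.0189  0.0245]
scene knob_grip 0.62 [342.1 222.2] [ 0.6149 -0.0346  0.083 ]
scene pot_small 0.89 [356.3 312.8] [0.5294 0.035  0.    ]
scene pot_large 0.91 [429.4 257.3] [ 0.5042 -0.1305  0.    ]
scene pot_large 0.58 [298.9 232.4] [ 0.7031 -0.0361  0.    ]
scene lab_timer 0.71 [341.8 204.8] [ 0.6892 -0.1361  0.    ]
scene lab_timer 0.47 [300.5 228.8] [ 0.7066 -0.0443  0.    ]
scene cassette 0.63 [235.6 261. ] [0.7394 0.0778 0.    ]
scene rail 0.73 [326.1 267.8] [ 0.6193 -0.0047  0.    ]
scene rail 0.34 [259.8 281.1] [0.6813 0.0831 0.    ]
side start_hole 0.8 [345.5 241.2] [ 0.6147 -0.0308  0.04  ]
side next_hole 0.59 [365.  214.7] [ 0.657  -0.1098  0.04  ]
side next_hole 0.58 [321.3 249.7] [0.6203 0.0185 0.04  ]
side end_plate 0.77 [258.8 254.2] [0.6408 0.1311 0.071 ]
side stop_tip 0.37 [261.7 254.7] [0.685  0.1043 0.0245]
side knob_grip 0.59 [334.8 261.2] [0.5441 0.0454 0.083 ]
side knob_grip 0.52 [344.2 221.6] [ 0.6185 -0.0292  0.083 ]
side pot_small 0.91 [342.  297.1] [0.5369 0.0337 0.    ]
side pot_large 0.86 [320.  225.1] [ 0.7219 -0.0491  0.    ]
side pot_large 0.78 [423.6 270.8] [ 0.505  -0.1262  0.    ]
side pot_large 0.36 [257.4 250.7] [0.725  0.0929 0.    ]
side lab_timer 0.82 [364.  215.2] [ 0.6974 -0.1423  0.    ]
side cassette 0.62 [263.2 244.8] [0.7337 0.0753 0.    ]
side rail 0.81 [335.3 263.4] [ 0.6122 -0.0071  0.    ]
1.1 [0.20877241 0.66817184 0.21394117] [[-9.54497032e-01  2.98220415e-01  2.11079441e-05]
 [ 2.98220415e-01  9.54497032e-01  3.93829857e-06]
 [-1.89729889e-05  1.00539141e-05 -1.00000000e+00]] [-0.24881779  0.01365579 -0.6063599 ]
```

```bash
python3 - <<'E'
import cv2
a=cv2.imread("pics/scene0.png")[150:350,180:500]; b=cv2.imread("pics/side0.png")[150:350,180:500]
cv2.imwrite("pics/c1.png",cv2.vconcat([cv2.resize(x,(480*1,300),interpolation=cv2.INTER_CUBIC) for x in (a,b)]))
E
```

```text
(no output)
```

View pics/c1.png

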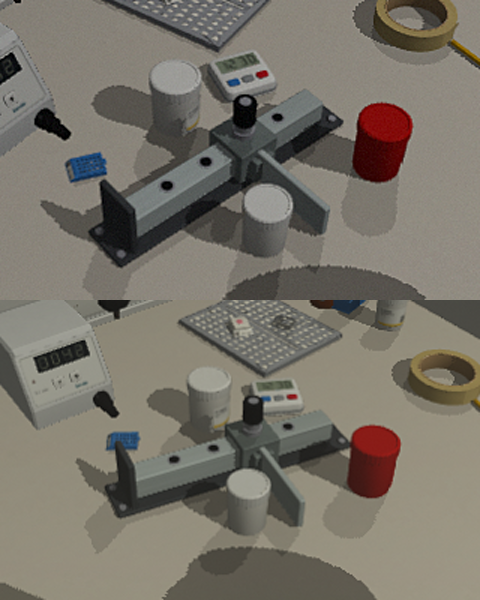

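View pics/scene0.png

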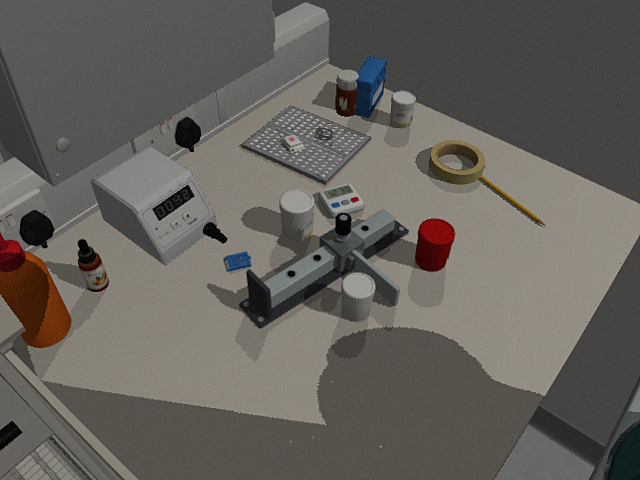

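The pot in the way is the small white one, at scene (358,298). Look-alikes are the large white pot on the far side (297,215), the red pot (435,245) and another white jar far off (402,110). The knob is at (343,224).

```bash
cat > plan.py <<'E'
from h import *
import sys
def tocall(target, closedir=None):
    "print travel (tool axes) and twist about z to bring TCP to target, tool y along closedir"
    s=manip.get_state();R=np.array(s["tool_rot"]);d=R.T@(np.array(target)-s["position"])
    out=[np.round(d*1000,1)]
    if closedir is not None:
        c=R.T@np.append(closedir,0); a=np.degrees(np.arctan2(-c[0],c[1])); a=(a+90)%180-90; out.append(round(a,1))
    print("pos",np.round(s["position"],4),"t",round(s["time"],2),"travel mm",out, "q",np.round(s["qpos"],2))
E
python3 - <<'E'
from plan import *
s=manip.get_state();R=np.array(s["tool_rot"])
T=np.array(viewer.calibration("wrist")["cam_to_world"])
print("cam in tool",np.round(R.T@(T[:3,3]-s["position"]),3),"look",np.round(R.T@-T[:3,2],3),"up",np.round(R.T@T[:3,1],2))
tocall([0.50,0.02,0.214],[0.986,-0.165])
E
```

```text
cam in tool [ 0.08   0.001 -0.172] look [-0.289 -0.     0.957] up [0.96 0.   0.29]
pos [0.2088 0.6682 0.2139] t 1.1 travel mm [array([-4.713e+02, -5.318e+02, -1.000e-01]), np.float64(82.1)] q [ 1.23  0.38  1.73 -0.    1.03 -0.03]
```

```bash
python3 - <<'E'
import cv2
a=cv2.imread("pics/scene0.png")[180:330,270:470]
cv2.imwrite("pics/c2.png",cv2.resize(a,(800,600),interpolation=cv2.INTER_CUBIC))
E
```

```text
(no output)
```

View pics/c2.png

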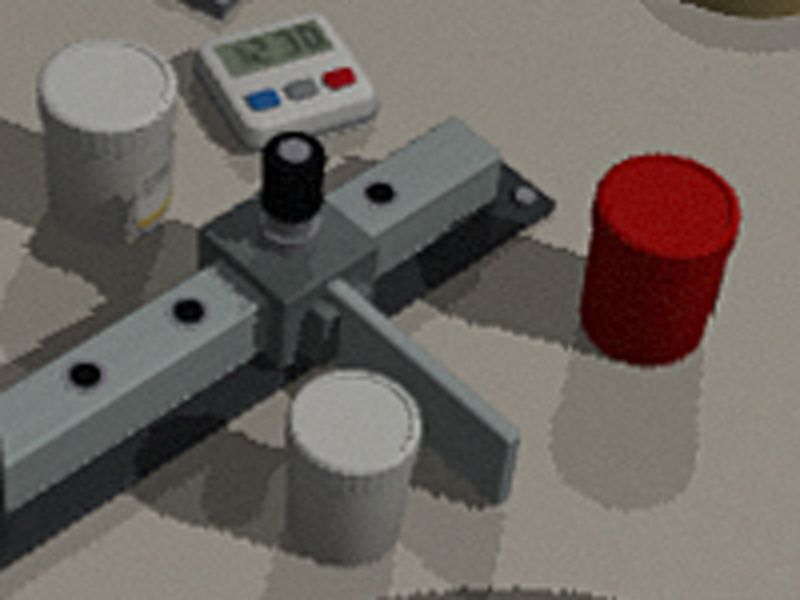

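The close crop confirms the choice: the white small pot at crop (354,465) stands on the end-plate side of the arm. The red one at crop (660,260) is the look-alike.

```bash
python3 -m jog '[{"travel":[-0.039,-0.044,0],"twist":[0,0,7]},{"travel":[-0.078,-0.088,0],"twist":[0,0,14]},{"travel":[-0.117,-0.132,0],"twist":[0,0,21]},{"travel":[-0.156,-0.176,0],"twist":[0,0,28]},{"travel":[-0.195,-0.220,0],"twist":[0,0,35]},{"travel":[-0.234,-0.264,0],"twist":[0,0,42]},{"travel":[-0.273,-0.308,0],"twist":[0,0,49]},{"travel":[-0.312,-0.352,0],"twist":[0,0,56]}]' 0 10; python3 -c "
from plan import *
tocall([0.51,0.03,0.214],[0.986,-0.165])"
```

```text
time: 2.1
position: [0.4022, 0.2375, 0.2143]
tool_rot: [[-0.283, 0.959, 0.001], [0.959, 0.283, 0.0], [0.0, 0.001, -1.0]]
wrist_force: [1.1, 0.6, 0.0]
width: 0.0911
grip_force: 0.0
pos [0.4022 0.2375 0.2143] t 2.1 travel mm [array([-229.5,   44.7,    0.3]), np.float64(25.9)] q [ 0.48 -0.    2.19 -0.    0.95  0.2 ]
```

```bash
python3 -m jog '[{"travel":[-0.046,0.009,0],"twist":[0,0,6.5]},{"travel":[-0.092,0.018,0],"twist":[0,0,13]},{"travel":[-0.138,0.027,0],"twist":[0,0,19.5]},{"travel":[-0.184,0.036,0],"twist":[0,0,25.9]},{"travel":[-0.230,0.044,0],"twist":[0,0,25.9]},{"travel":[-0.230,0.044,0],"twist":[0,0,25.9]},{"travel":[-0.230,0.044,0],"twist":[0,0,25.9]}]'; python3 - <<'E'
from plan import *
c=viewer.calibration("wrist"); im=viewer.grab_frame("wrist"); cv2.imwrite("pics/w1.png",im)
for l,z in [("start_hole",.04),("next_hole",.04),("end_plate",.071),("stop_tip",.0245),("knob_grip",.083),("pot_small",0)]:
    for r in pinpoint("wrist",l): print(l,round(r["score"],2),np.round(r["xy"],1),np.round(atz("wrist",r["xy"],z,c),4))
for r in silhouettes("wrist","pot_small")[:1]:
    m=r["pixels"]; np.save("m1.npy",m); print(r["score"],r["xy"],m.sum())
E
```

```text
time: 2.98
position: [0.5093, 0.0316, 0.2138]
tool_rot: [[0.161, 0.987, -0.0], [0.987, -0.161, 0.0], [0.0, -0.0, -1.0]]
wrist_force: [-0.9, 0.3, -0.2]
width: 0.0913
grip_force: 0.0
start_hole 0.79 [442.6 272.7] [ 0.6159 -0.0348  0.04  ]
next_hole 0.96 [447.9 217.2] [0.6245 0.0169 0.04  ]
end_plate 0.78 [480.4  84.8] [0.647  0.1217 0.071 ]
end_plate 0.44 [445.4 271.4] [ 0.6102 -0.0208  0.071 ]
stop_tip 0.63 [309.1 260.4] [ 0.4952 -0.0082  0.0245]
knob_grip 0.71 [456.4 289. ] [ 0.6148 -0.0326  0.083 ]
pot_small 0.95 [344.1 206.5] [0.5363 0.0329 0.    ]
0.56 [346.2, 217.6] 2850
```

View pics/w1.png

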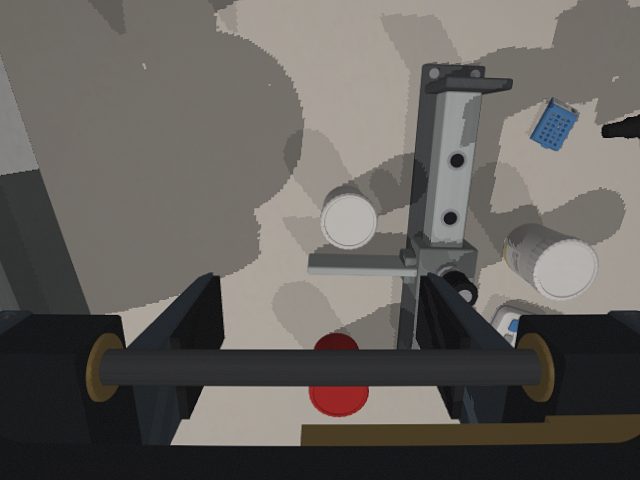

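Wrist view: pot lid centred near (349,220), arm below it from (308,262) to (420,265), next hole (450,218), hole at +75 (457,160), knob top (465,296).

```bash
python3 - <<'E'
from plan import *
im=cv2.imread("pics/w1.png");g=cv2.cvtColor(im,cv2.COLOR_BGR2GRAY)
L=np.array(cv2.threshold(g[180:260,310:385],205,255,0)[1]); n,lab,st,ce=cv2.connectedComponentsWithStats(L); k=1+np.argmax(st[1:,4]); 
print("lid",st[k],ce[k]+[310,180])
lid=ce[k]+[310,180]
P=atz("wrist",lid,.062)
H=[]
for (u,v) in [(450,218),(457,160)]:
    w=(g[v-10:v+10,u-10:u+10]<60).astype(np.uint8); M=cv2.moments(w,True); c=np.array([M["m10"]/M["m00"]+u-10,M["m01"]/M["m00"]+v-10]); H.append(atz("wrist",c,.04)); print(c,M["m00"],H[-1])
P2=np.array([*P[:2],0.024]);
e=np.append(((H[1]-H[0])/np.linalg.norm(H[1]-H[0]))[:2],0); print("lid",P,"raily",e,np.linalg.norm(H[1]-H[0]))
x=np.array([e[1],-e[0],0]); o=H[0]-.025*e; print("rail o",o,"pot in rail",(P-o)@x,(P-o)@e)
s0=o-.025*e; print("knob",s0)
tocall(P2,x[:2])
E
```

```text
Traceback (most recent call last):
ValueError: attempt to get argmax of an empty sequence
```

```bash
python3 - <<'E'
from plan import *
im=cv2.imread("pics/w1.png");g=cv2.cvtColor(im,cv2.COLOR_BGR2GRAY)
C=cv2.HoughCircles(cv2.resize(g[175:265,305:395],None,fx=4,fy=4,interpolation=cv2.INTER_CUBIC),cv2.HOUGH_GRADIENT,1,40,param1=80,param2=15,minRadius=90,maxRadius=130)[0]/4+[305,175,0]
print(C[:3]); P=atz("wrist",C[0,:2],.062)
H=[]
for (u,v) in [(450,218),(457,160)]:
    w=(g[v-10:v+10,u-10:u+10]<60).astype(np.uint8); M=cv2.moments(w,True); c=np.array([M["m10"]/M["m00"]+u-10,M["m01"]/M["m00"]+v-10]); H.append(atz("wrist",c,.04)); print(c,M["m00"],H[-1])
P2=np.array([*P[:2],0.024]);
e=np.append(((H[1]-H[0])/np.linalg.norm(H[1]-H[0]))[:2],0); print("lid",P,"raily",e,np.linalg.norm(H[1]-H[0]))
x=np.array([e[1],-e[0],0]); o=H[0]-.025*e; print("rail o",o,"pot in rail",(P-o)@x,(P-o)@e)
s0=o-.025*e; print("knob",s0)
tocall(P2,x[:2])
E
```

```text
[[350.125      221.375       26.17499924]
 [345.875      208.875       23.54999924]]
[449.93700787 217.8503937 ] 127.0 [0.6265829  0.01625186 0.04      ]
[456.71942446 160.09352518] 139.0 [0.63589554 0.06573148 0.04      ]
lid [0.53795441 0.03277667 0.062     ] raily [0.18496419 0.98274526 0.        ] 0.050348368874037056
rail o [ 0.62195879 -0.00831677  0.04      ] pot in rail -0.09015572467700468 0.02484658954310905
knob [ 0.61733469 -0.03288541  0.04      ]
pos [0.5096 0.0318 0.214 ] t 3.38 travel mm [array([  5.5,  27.8, 190. ]), np.float64(1.4)] q [ 0.02  0.08  2.11 -0.    0.95  0.18]
```

```bash
python3 -m jog '[{"travel":[0.0055,0.028,0.02],"twist":[0,0,1.4]},{"travel":[0.0055,0.028,0.06],"twist":[0,0,1.4]},{"travel":[0.0055,0.028,0.10],"twist":[0,0,1.4]},{"travel":[0.0055,0.028,0.14],"twist":[0,0,1.4]},{"travel":[0.0055,0.028,0.165],"twist":[0,0,1.4]},{"travel":[0.0055,0.028,0.185],"twist":[0,0,1.4]},{"travel":[0.0055,0.028,0.19],"twist":[0,0,1.4]},{"travel":[0.0055,0.028,0.19],"twist":[0,0,1.4]}]' 60 10 && python3 -m jog '[{"travel":[0,0,0]},{"travel":[0,0,0]},{"travel":[0,0,0]},{"travel":[0,0,0]},{"travel":[0,0,0]},{"travel":[0,0,0]}]' 255 10
```

```text
time: 4.38
position: [0.5383, 0.0324, 0.0242]
tool_rot: [[0.185, 0.983, -0.0], [0.983, -0.185, -0.0], [-0.0, -0.0, -1.0]]
wrist_force: [1.0, -0.6, -0.7]
width: 0.0698
grip_force: 0.0$[0]: bad value
```

```bash
python3 -m jog '[{"travel":[0,0,0],"twist":[0,0,0]},{"travel":[0,0,0],"twist":[0,0,0]},{"travel":[0,0,0],"twist":[0,0,0]},{"travel":[0,0,0],"twist":[0,0,0]},{"travel":[0,0,0],"twist":[0,0,0]},{"travel":[0,0,0],"twist":[0,0,0]}]' 255 10
```

```text
time: 5.12
position: [0.5384, 0.0323, 0.0244]
tool_rot: [[0.185, 0.983, 0.0], [0.983, -0.185, 0.0], [0.0, 0.0, -1.0]]
wrist_force: [-2.0, 0.4, 7.4]
width: 0.0461
grip_force: 10.0
```

```bash
python3 -m jog '[{"travel":[0,0,-0.01],"twist":[0,0,0]},{"travel":[0,0,-0.025],"twist":[0,0,0]},{"travel":[0.025,0,-0.025],"twist":[0,0,0]},{"travel":[0.055,0,-0.025],"twist":[0,0,0]},{"travel":[0.085,0,-0.025],"twist":[0,0,0]},{"travel":[0.09,0,-0.025],"twist":[0,0,0]},{"travel":[0.09,0,-0.025],"twist":[0,0,0]}]' && python3 -m jog '[{"travel":[0,0,0.01],"twist":[0,0,0]},{"travel":[0,0,0.018],"twist":[0,0,0]},{"travel":[0,0,0.022],"twist":[0,0,0]},{"travel":[0,0,0.024],"twist":[0,0,0]},{"travel":[0,0,0.0245],"twist":[0,0,0]},{"travel":[0,0,0.0245],"twist":[0,0,0]}]'
```

```text
time: 6.0
position: [0.5548, 0.1207, 0.0494]
tool_rot: [[0.184, 0.983, 0.0], [0.983, -0.184, -0.0], [0.0, 0.0, -1.0]]
wrist_force: [-0.3, -0.5, -1.4]
width: 0.0457
grip_force: 10.0
time: 6.75
position: [0.555, 0.1208, 0.0246]
tool_rot: [[0.185, 0.983, 0.0], [0.983, -0.185, 0.0], [0.0, 0.0, -1.0]]
wrist_force: [0.2, 0.0, -1.5]
width: 0.0459
grip_force: 10.0
```

Release to 70 mm, wait, then lift straight up.

```bash
python3 -m jog '[{"travel":[0,0,0],"twist":[0,0,0]},{"travel":[0,0,0],"twist":[0,0,0]},{"travel":[0,0,0],"twist":[0,0,0]},{"travel":[0,0,0],"twist":[0,0,0]},{"travel":[0,0,0],"twist":[0,0,0]}]' 60 10 && python3 -m jog '[{"travel":[0,0,-0.03],"twist":[0,0,0]},{"travel":[0,0,-0.08],"twist":[0,0,0]},{"travel":[0,0,-0.13],"twist":[0,0,0]},{"travel":[0,0,-0.17],"twist":[0,0,0]},{"travel":[-0.04,0.02,-0.17],"twist":[0,0,0]},{"travel":[-0.08,0.04,-0.17],"twist":[0,0,0]},{"travel":[-0.09,0.05,-0.17],"twist":[0,0,0]},{"travel":[-0.09,0.05,-0.17],"twist":[0,0,0]}]'
python3 - <<'E'
from plan import *
ims=[]
for cam in ["scene","side","wrist"]:
    im=viewer.grab_frame(cam); cv2.imwrite(f"pics/{cam}2.png",im); ims.append(cv2.resize(im[150:350,180:500] if cam!="wrist" else im,(400,250 if cam!="wrist" else 300)))
    for l,z in [("start_hole",.04),("next_hole",.04),("knob_grip",.083),("pot_small",0),("stop_tip",.0245)]:
        for r in pinpoint(cam,l)[:2]: print(cam,l,round(r["score"],2),np.round(r["xy"],1),np.round(atz(cam,r["xy"],z),4))
b=cv2.vconcat([ims[0],ims[1]]); cv2.imwrite("pics/v2.png",cv2.hconcat([b,cv2.resize(ims[2],(400,300)) if 0 else cv2.copyMakeBorder(ims[2],0,200,0,0,0)]))
tocall([0.617,-0.033,0.2],[0.983,-0.185])
E
```

```text
time: 7.38
position: [0.5548, 0.1208, 0.0244]
tool_rot: [[0.185, 0.983, -0.0], [0.983, -0.185, -0.0], [-0.0, -0.0, -1.0]]
wrist_force: [0.2, 0.3, 0.8]
width: 0.0697
grip_force: 0.0
time: 8.38
position: [0.5875, 0.0228, 0.1943]
tool_rot: [[0.186, 0.983, -0.0], [0.983, -0.186, 0.0], [0.0, -0.0, -1.0]]
wrist_force: [0.1, 0.3, 0.7]
width: 0.0697
grip_force: 0.0
scene start_hole 0.93 [341.6 243.6] [ 0.6113 -0.0318  0.04  ]
scene next_hole 0.75 [316.2 258.5] [0.622  0.0177 0.04  ]
scene knob_grip 0.54 [344.6 222.2] [ 0.612 -0.037  0.083]
scene knob_grip 0.45 [298.5 232.1] [0.6518 0.0238 0.083 ]
scene pot_small 0.64 [306.  343.6] [0.5522 0.1248 0.    ]
scene pot_small 0.16 [395.  294.7] [ 0.5041 -0.0306  0.    ]
scene stop_tip 0.64 [396.7 295.8] [ 0.4923 -0.013   0.0245]
scene stop_tip 0.17 [326.9 264. ] [0.6106 0.0051 0.0245]
side start_hole 0.7 [347.6 242.5] [ 0.6096 -0.0317  0.04  ]
side next_hole 0.93 [321.  250.1] [0.6198 0.0196 0.04  ]
side knob_grip 0.82 [345.2 219.9] [ 0.6214 -0.0336  0.083 ]
side knob_grip 0.18 [261.6 246.3] [0.643  0.1234 0.083 ]
side pot_small 0.73 [292.8 312.2] [0.5555 0.1211 0.    ]
side pot_small 0.36 [321.7 251.5] [ 0.6537 -0.0057  0.    ]
side stop_tip 0.83 [381.5 294.6] [ 0.4857 -0.0084  0.0245]
wrist start_hole 0.94 [361.2 284.2] [ 0.616  -0.0347  0.04  ]
wrist next_hole 0.77 [360.3 227.2] [0.6233 0.0163 0.04  ]
wrist next_hole 0.41 [224.2 276.1] [ 0.4999 -0.005   0.04  ]
wrist knob_grip 0.76 [367.9 306.4] [ 0.6168 -0.0357  0.083 ]
wrist pot_small 0.77 [263.3 118.7] [0.5578 0.1179 0.    ]
wrist stop_tip 0.88 [224.9 277.4] [ 0.4952 -0.0116  0.0245]
pos [0.5873 0.023  0.1944] t 9.28 travel mm [array([-49.6,  39.6,  -5.6]), np.float64(0.0)] q [-0.    0.23  1.98 -0.    0.94  0.19]
```

View pics/v2.png

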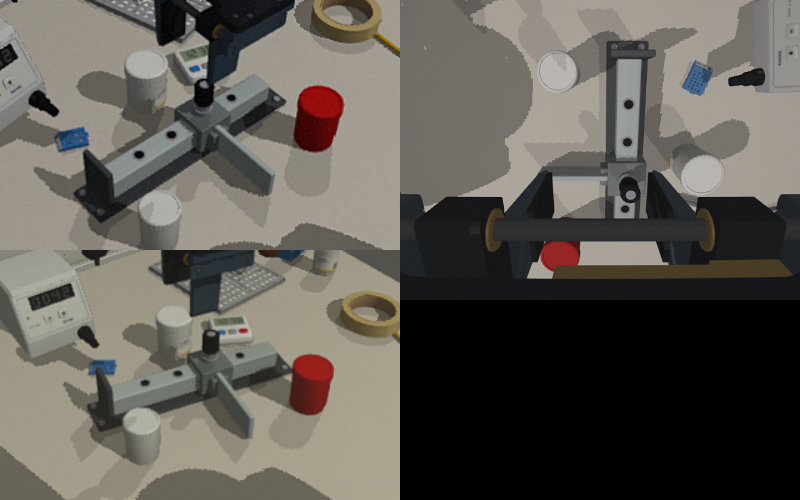

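The small pot stands upright beside the rail near the end plate (wrist panel (558,70)), clear of the arm, and the stop hasn't moved. The knob is between the fingers' planes, so next I centre over it and descend.

```bash
python3 -m jog '[{"travel":[-0.025,0.02,0],"twist":[0,0,0]},{"travel":[-0.0505,0.0396,0],"twist":[0,0,0]},{"travel":[-0.0505,0.0396,0.02],"twist":[0,0,0]},{"travel":[-0.0505,0.0396,0.05],"twist":[0,0,0]},{"travel":[-0.0505,0.0396,0.08],"twist":[0,0,0]},{"travel":[-0.0505,0.0396,0.11],"twist":[0,0,0]},{"travel":[-0.0505,0.0396,0.13],"twist":[0,0,0]},{"travel":[-0.0505,0.0396,0.13],"twist":[0,0,0]}]' 100 35
python3 - <<'E'
from plan import *
im=viewer.grab_frame("wrist"); cv2.imwrite("pics/w3.png",im)
for l,z in [("knob_grip",.083)]:
    for r in pinpoint("wrist",l)[:2]: print(l,round(r["score"],2),np.round(r["xy"],1),np.round(atz("wrist",r["xy"],z),4))
s=manip.get_state(); p=np.array(s["position"])+[0,0,.019]; print(p,proj("wrist",p))
E
```

```text
time: 10.28
position: [0.6157, -0.0335, 0.0629]
tool_rot: [[0.185, 0.983, -0.003], [0.983, -0.185, 0.0], [-0.0, -0.003, -1.0]]
wrist_force: [-0.1, -0.6, 1.3]
width: 0.0557
grip_force: 0.0
knob_grip 0.7 [313.5 329.6] [ 0.6169 -0.035   0.083 ]
[ 0.61723592 -0.03370281  0.08398491] [[313.62531847 327.90260406]]
```

View pics/w3.png

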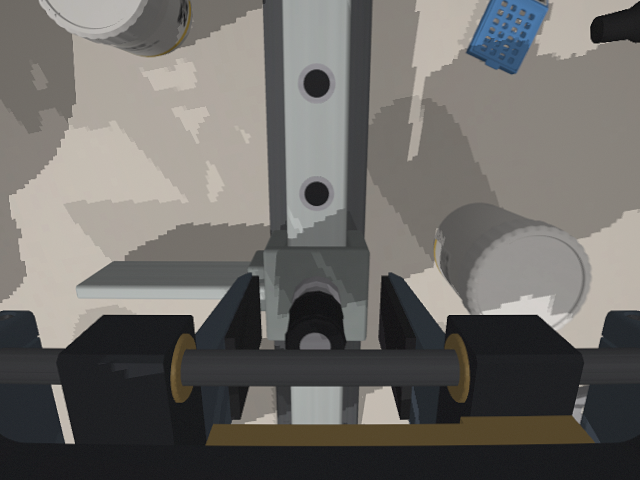

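The knob (315,325) sits centrally between the open fingers, and the far pot at (515,270) is clear of them. Now I close.

```bash
python3 -m jog '[{"travel":[-0.001,0,0],"twist":[0,0,0]},{"travel":[-0.001,0,0],"twist":[0,0,0]},{"travel":[-0.001,0,0],"twist":[0,0,0]},{"travel":[-0.001,0,0],"twist":[0,0,0]},{"travel":[-0.001,0,0],"twist":[0,0,0]},{"travel":[-0.001,0,0],"twist":[0,0,0]}]' 255 35
```

```text
time: 11.12
position: [0.6142, -0.0344, 0.0644]
tool_rot: [[0.185, 0.983, -0.006], [0.983, -0.185, 0.001], [-0.0, -0.006, -1.0]]
wrist_force: [-17.5, 2.7, 17.7]
width: 0.0234
grip_force: 35.0
```

```bash
python3 -m jog '[{"travel":[0,-0.002,-0.002],"twist":[0,0,0]},{"travel":[0,-0.002,-0.005],"twist":[0,0,0]},{"travel":[0,-0.002,-0.008],"twist":[0,0,0]},{"travel":[0,-0.002,-0.011],"twist":[0,0,0]},{"travel":[0,-0.002,-0.013],"twist":[0,0,0]},{"travel":[0,-0.002,-0.013],"twist":[0,0,0]},{"travel":[0,-0.002,-0.013],"twist":[0,0,0]}]'
python3 - <<'E'
from plan import *
im=viewer.grab_frame("side"); a=cv2.imread("pics/side2.png")
f=lambda x:cv2.resize(x[190:270,300:400],(400,320),interpolation=cv2.INTER_CUBIC)
cv2.imwrite("pics/s4.png",cv2.hconcat([f(a),f(im)]))
s=manip.get_state(); print(s["position"],s["wrist_force"])
E
```

```text
time: 12.0
position: [0.6137, -0.0344, 0.0769]
tool_rot: [[0.185, 0.983, -0.002], [0.983, -0.185, 0.0], [-0.0, -0.002, -1.0]]
wrist_force: [-5.1, 1.3, -7.8]
width: 0.0232
grip_force: 35.0
[ 0.61369793 -0.03438305  0.07685787] [-6.16057064  0.70398292 -8.58390158]
```

View pics/s4.png

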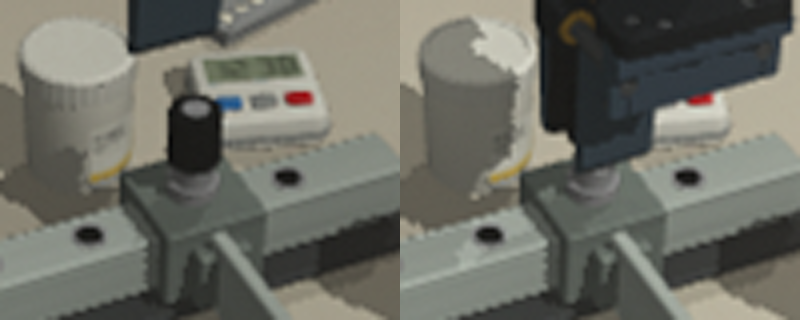

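The pin is up: the tool rose 12.5 mm and −8 N on the wrist matches the spring. Now I slide it 50 mm.

```bash
python3 -m jog '[{"travel":[0.004,-0.001,0],"twist":[0,0,0]},{"travel":[0.012,-0.001,0],"twist":[0,0,0]},{"travel":[0.020,-0.001,0],"twist":[0,0,0]},{"travel":[0.028,-0.001,0],"twist":[0,0,0]},{"travel":[0.036,-0.001,0],"twist":[0,0,0]},{"travel":[0.043,-0.001,0],"twist":[0,0,0]},{"travel":[0.048,-0.001,0],"twist":[0,0,0]},{"travel":[0.050,-0.001,0],"twist":[0,0,0]}]' && python3 -m jog '[{"travel":[0,0,0],"twist":[0,0,0]},{"travel":[0,0,0],"twist":[0,0,0]}]'; python3 - <<'E'
from plan import *
s=manip.get_state(); p=s["position"]; print(p,s["wrist_force"],"moved",(p-np.array([.6137,-.0344,.0769]))@[.185,.983,0])
im=viewer.grab_frame("side"); cv2.imwrite("pics/side5.png",im)
for cam in ["wrist","side","scene"]:
    if cam!="side": viewer.grab_frame(cam)
    for l,z in [("knob_grip",.095),("next_hole",.04),("stop_tip",.0245)]:
        for r in pinpoint(cam,l)[:1]: print(cam,l,round(r["score"],2),np.round(r["xy"],1),np.round(atz(cam,r["xy"],z),4))
E
```

```text
time: 13.05
position: [0.623, 0.0152, 0.0774]
tool_rot: [[0.185, 0.983, -0.0], [0.983, -0.185, -0.0], [-0.0, -0.0, -1.0]]
wrist_force: [-3.8, -0.7, -8.6]
width: 0.0234
grip_force: 35.0
time: 13.3
position: [0.623, 0.0149, 0.0774]
tool_rot: [[0.185, 0.983, 0.0], [0.983, -0.185, 0.0], [0.0, -0.0, -1.0]]
wrist_force: [-2.8, 3.0, -9.2]
width: 0.0235
grip_force: 35.0
[0.62297622 0.01488576 0.07744895] [-2.84834562  2.9616015  -9.16392884] moved 0.05016400504041768
wrist knob_grip 0.74 [316.2 325.5] [0.6241 0.015  0.095 ]
wrist next_hole 0.72 [318.1 275.4] [0.625  0.0165 0.04  ]
wrist stop_tip 0.75 [112.8 269.6] [0.5032 0.0372 0.0245]
side next_hole 0.7 [319. 253.] [0.6154 0.0269 0.04  ]
side stop_tip 0.59 [354.5 302.1] [0.4978 0.0384 0.0245]
scene knob_grip 0.44 [319.  231.8] [0.6218 0.0127 0.095 ]
scene next_hole 0.67 [317.  257.2] [0.6227 0.0149 0.04  ]
scene stop_tip 0.79 [372.2 316.5] [0.4983 0.0409 0.0245]
```

Moved 50.2 mm. Lowering the pin, with the wrist z force as the check.

```bash
python3 -m jog '[{"travel":[0,0,0.003],"twist":[0,0,0]},{"travel":[0,0,0.006],"twist":[0,0,0]},{"travel":[0,0,0.009],"twist":[0,0,0]},{"travel":[0,0,0.011],"twist":[0,0,0]},{"travel":[0,0,0.0125],"twist":[0,0,0]},{"travel":[0,0,0.013],"twist":[0,0,0]},{"travel":[0,0,0.013],"twist":[0,0,0]},{"travel":[0,0,0.013],"twist":[0,0,0]}]'
```

```text
time: 14.9
position: [0.6231, 0.0149, 0.0646]
tool_rot: [[0.185, 0.983, 0.0], [0.983, -0.185, 0.0], [0.0, 0.0, -1.0]]
wrist_force: [-5.0, 1.8, -1.5]
width: 0.0235
grip_force: 35.0
```

```bash
python3 -m jog '[{"travel":[0,0,0.0005],"twist":[0,0,0]},{"travel":[0,0,0.001],"twist":[0,0,0]},{"travel":[0,0,0.001],"twist":[0,0,0]},{"travel":[0,0,0.001],"twist":[0,0,0]}]'
python3 - <<'E'
from plan import *
im=viewer.grab_frame("side"); im2=viewer.grab_frame("scene")
cv2.imwrite("pics/f6.png",cv2.vconcat([cv2.resize(x[190:350,240:440],(375,300),interpolation=cv2.INTER_CUBIC) for x in (im,im2)]))
for cam in ["side","scene"]:
    for r in pinpoint(cam,"pot_small")[:1]: print(cam,np.round(atz(cam,r["xy"],0),4))
s=manip.get_state(); print(s["position"],s["wrist_force"],s["grip_force"])
E
```

```text
time: 15.4
position: [0.6233, 0.0148, 0.0645]
tool_rot: [[0.185, 0.983, 0.0], [0.983, -0.185, -0.0], [0.0, 0.0, -1.0]]
wrist_force: [-10.9, 2.1, 10.3]
width: 0.0236
grip_force: 35.0
side [0.5559 0.1232 0.    ]
scene [0.5515 0.1202 0.    ]
[0.62326471 0.01484308 0.0644906 ] [-10.51490429   0.96059498   9.76227887] 35.00222593545914
```

View pics/f6.png

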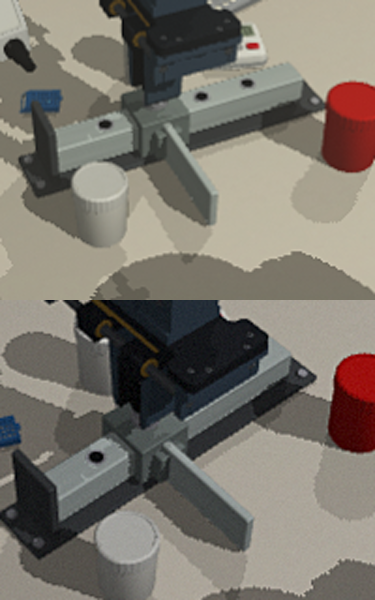

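The pin is hard down at the same tool height as home (64.5 against 64.4 mm). The arm is at the next hole and both pots are upright and clear at (100,205) and (95,360) in the view, so I'm handing in.

```bash
python3 -c "
from workcell import manip
print(manip.close_job())"
```

```text
the job is handed in; nothing more can be done
None
```

I stood the small pot clear of the arm's path, moved the stop 50 mm to the next hole with the pin home by tool height, and handed the job in still gripping the knob; no verdict came back.

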